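Return the specimen chucks to the cryostat caddy

TASK

Tidy up after the cryostat session: put each of the four specimen chucks (the plates with a round upright stem) into its own matching nest in the steel caddy, large round, small round, square and oblong, each lying flat on the nest's floor with its stem up. The freezing press with the bar grip and the stemless spacer ring do not belong in the caddy: leave them where they are.

Things in the scene. Friction and masses are not known exactly. Their poses are not given: they have to be found in the camera images.
- chuck_large: Large round specimen chuck, bare aluminium: disc 50 mm across, 10 mm thick, with a round upright stem 14 mm across rising from its middle (stem from 10 to 44 mm above the underside, thin black ring near its top); stands plate down, stem up; grip it by the stem. Origin: centre of the plate's underside; z up along the stem.
- chuck_small: Small round specimen chuck, bare aluminium: disc 30 mm across, 10 mm thick, with a round upright stem 14 mm across rising from its middle (stem from 10 to 44 mm above the underside, thin black ring near its top); stands plate down, stem up; grip it by the stem. Origin: centre of the plate's underside; z up along the stem.
- chuck_square: Square specimen chuck, bare aluminium: plate 40 x 40 mm, 10 mm thick, with a round upright stem 14 mm across rising from its middle (stem from 10 to 44 mm above the underside, thin black ring near its top); stands plate down, stem up; grip it by the stem. Origin: centre of the plate's underside; z up along the stem, x and y along the plate's sides.
- chuck_oblong: Oblong specimen chuck, bare aluminium: plate 60 x 26 mm, 10 mm thick, with a round upright stem 14 mm across rising from its middle (stem from 10 to 44 mm above the underside, thin black ring near its top); stands plate down, stem up; grip it by the stem. Origin: centre of the plate's underside; z up along the stem, x along the 60 mm side, y along the 26 mm side.
- press_weight: Look-alike, not a chuck: freezing press, aluminium disc 44 mm across, 10 mm thick, with a flat upright bar grip (36 x 8 mm seen from above, up to 44 mm high) instead of a round stem. To be left alone. Origin: centre of the underside; x along the bar.
- spacer_ring: Look-alike, not a chuck: flat aluminium spacer ring 50 mm across, 10 mm thick, with an 18 mm hole in its middle and no stem. To be left alone. Origin: centre of the underside.
- nest_large: Grey plastic nest for the large round chuck: round, 66 mm across inside, 74 mm outside. It is fixed in the steel caddy (220 x 220 mm square tray, rim 14 mm above the table, four nests in a two-by-two pattern 92 mm apart, in varying order). Origin: centre of the nest's underside, 4 mm above the table; the nest's inner floor is 3 mm above the origin, its rim 12 mm above the origin, its wall 4 mm thick.
- nest_small: Grey plastic nest for the small round chuck: round, 46 mm across inside, 54 mm outside. It is fixed in the steel caddy (220 x 220 mm square tray, rim 14 mm above the table, four nests in a two-by-two pattern 92 mm apart, in varying order). Origin: centre of the nest's underside, 4 mm above the table; the nest's inner floor is 3 mm above the origin, its rim 12 mm above the origin, its wall 4 mm thick.
- nest_square: Grey plastic nest for the square chuck: 56 x 56 mm inside, 64 x 64 mm outside. It is fixed in the steel caddy (220 x 220 mm square tray, rim 14 mm above the table, four nests in a two-by-two pattern 92 mm apart, in varying order). Origin: centre of the nest's underside, 4 mm above the table; the nest's inner floor is 3 mm above the origin, its rim 12 mm above the origin, its wall 4 mm thick; x and y along its sides.
- nest_oblong: Grey plastic nest for the oblong chuck: 76 x 42 mm inside, 84 x 50 mm outside. It is fixed in the steel caddy (220 x 220 mm square tray, rim 14 mm above the table, four nests in a two-by-two pattern 92 mm apart, in varying order). Origin: centre of the nest's underside, 4 mm above the table; the nest's inner floor is 3 mm above the origin, its rim 12 mm above the origin, its wall 4 mm thick; x along its long side, y along its short side.
There are look-alikes about, which are no part of the job. Leave any brown or pink look-alike of the nest_square alone.

How it is judged:
By the outcome, as a careful person would: the job done as asked, in the order asked, and still so for the second after the job is handed in, with the robot touching nothing.
It also fails if it takes over 91 s, if anything falls off the work surface, if the arm or the gripper's body presses on something with over 40 N, if the wrist force passes 120 N, or if a joint passes its speed limit or range.

ROBOT

A 6-joint arm with a two-finger parallel gripper is mounted at the origin on the work surface. World frame = base frame: x ahead of the robot, y to its left, z up, the work surface at z = 0. Lengths are in mm, angles in rad, forces in N, time in s.
With the tool pointing down it reaches from about 300 to 775 mm from the base axis. Payload 14.6 kg.
Tool frame: the origin (TCP) lies on the mounting face of the last link; the fingertips stand 199 mm ahead of it and the grasp point (between the pads) lies 180 mm ahead of it; z points along the fingers, y is the line along which they close (so a half turn about z gives the same grasp; the last joint's range is limited). The gripper opens to 94 mm and grips with 3 to 60 N. Pads are 16 mm wide; open, the fingers measure 119 mm over their backs; the gripper's body (75 mm by 177 mm) begins 78 mm behind the grasp point.
Start: joints at [-1.271, 0.3, 1.521, -0, 1.321, -0.067], TCP at [197.239, -513.408, 404.646] pointing down, gripper open.
Joint ranges: [-3.03, 3.03], [-0.79, 2.21], [0.23, 2.52], [-1.04, 4.18], [0, 3.07], [-2.55, 2.55]. Speed limits (rad/s): [2.22, 2.22, 2.57, 3.14, 3.14, 3.14].

INTERFACE

Orientations are given as [roll, pitch, yaw] about the fixed x, y, z axes, in that order (R = Rz(yaw) Ry(pitch) Rx(roll)).
In Python, from cell import manip gives the robot as it stands. The module is installed in compiled form; this text tells all that it offers.
- The arm moves only by the shell command python3 -m creep 'ROWS' [FORCE]. ROWS is a JSON object of lists of equal length, an entry for each row: "slide": the shift along the world's x, y, z in cm, a list of three; "turn": the turn about the world's z in rad; "claw": the opening, from 0 (shut) to 1 (fully open). A call has 1 to 8 rows; each row shifts and turns the commanded pose from where the row before left it; what a row does not reach is not made up. A row lasts 1/8 s, in which the tool goes at most 62.5 mm and 10.7 degrees, less where a joint would pass 70% of its speed; a pose out of reach is approached as far as the arm can. A call with a gripper value outside its range is refused whole. The fingers move at their own pace and stop on an object; FORCE is the grip in N (left out, the last holds). Time passes only in rows, so rows that do not move let the fingers close. It gives the time, the measured TCP pose, the force, the opening and the grip force at its end, in the units of the state.
- manip.read_state(): the state, without advancing time (a new reading comes with each control period).
- manip.camera(name): name is "scene" or "top"; returns (picture, depth): 480x640x3 uint8, red, green, blue; 480x640 float32, mm along the optical axis (not along the pixel's ray), 0 where there is no reading.
- manip.calibration(name): a dict with "intrinsics" (3x3 intrinsics, pixels), "k1" (the pictures are not rectified: a ray, as slopes to the right and down, at radius r is drawn at 1 + k1 r^2 times it, then the intrinsics apply), "pose" (4x4, takes a point from camera to world coordinates). Camera axes: x right, y up, looking along -z (the intrinsics and any distortion apply to the point x, -y, -z); pixel columns grow to the right and rows downward; lengths in mm; the calibration is good to about 2 mm. A picture is of the moment at which its call begins. calibration takes no time and is no camera call.
- manip.sign_off(): hands the job in; it is judged then, once.
Trained networks look in the newest picture that a camera, given by its name, has taken for a name from the list of things; names that differ only in an ending like _2 or _b are one class to them, and where a whole thing is asked for, a point or a joint stands for the part that bears it (a point fixed in the world has none). Each returns a list of dicts, best first, with "score" (0 to 1); they miss things now and then, are a little off and sometimes report something else, mostly with a low value. They report only what shows in the picture. A call takes as long as a camera call. They do not tell look-alikes from the thing itself.
- manip.cut_out(query, camera): "mask" (480x640 bool, what is visible of it) and "position" ([column, row] in pixels, amid what is visible of it).
The state is a dict: "clock": time; "joints": joint angles; "qd": joint speeds; "effort": joint torques, N m; "eef_pos": TCP position; "eef_rot": TCP orientation; "wrist_force": force on the tool from outside, world axes, zero at the start; "moment": the same for the moment, N m; "finger_gap": finger opening in mm; "finger_force": force on a finger pad.
Only numpy, scipy, OpenCV 4.12 (cv2) and the standard library are available. Lean on these libraries where they do the work, as an engineer would, in place of code of your own. Each camera call takes 0.05 s, during which the arm holds its last target. There are 200 camera calls.

## Working session

There is one attempt and no reset: what is moved stays moved. The work goes in short steps, Python scripts to look and compute and a shell command to move; the robot and the scene stay as the last step left them, time stands still between calls to the robot, and variables do not carry over. Pictures are saved under pics/ and viewed, at most 14 in all, crops included, and the job is handed in when it is done.

```bash
mkdir -p pics
python3 - <<'E'
from cell import manip
import cv2
for c in("top","scene"):
    p,d=manip.camera(c); cv2.imwrite(f"pics/{c}0.png",p[:,:,::-1])
    k=manip.calibration(c); print(c,k["intrinsics"],k["k1"],k["pose"])
print(manip.read_state())
E
```

```text
top [[556.0940909    0.         315.37008973]
 [  0.         556.0940909  240.30696897]
 [  0.           0.           1.        ]] -0.00897899723231136 [[ 2.33691774e-03  9.98156911e-01 -6.06409045e-02  3.82954383e+02]
 [-9.99980836e-01  2.68022603e-03  5.58060913e-03  5.80435717e+01]
 [ 5.73285491e-03  6.06267010e-02  9.98144046e-01  1.36082032e+03]
 [ 0.00000000e+00  0.00000000e+00  0.00000000e+00  1.00000000e+00]]
scene [[487.26346336   0.         309.29823112]
 [  0.         487.26346336 236.87271794]
 [  0.           0.           1.        ]] -0.06476476993815479 [[ 6.90608150e-01 -4.61489775e-01  5.56855071e-01  1.01804142e+03]
 [ 7.23184765e-01  4.32118690e-01 -5.38773824e-01 -4.81721963e+02]
 [ 8.01112669e-03  7.74790698e-01  6.32167064e-01  6.74989477e+02]
 [ 0.00000000e+00  0.00000000e+00  0.00000000e+00  1.00000000e+00]]
{'clock': 0.1, 'joints': array([-1.27061445e+00,  3.00409572e-01,  1.52152645e+00,  2.03506545e-05,
        1.32071335e+00, -6.66319531e-02]), 'qd': array([ 1.00201337e-03,  3.82331032e-04, -9.62056794e-04, -1.25510758e-03,
        4.51207759e-06, -3.25873380e-04]), 'effort': array([ 2.38157329e-03, -5.32648766e+01, -3.53286052e+01,  7.09847594e-02,
        2.34990148e-02, -4.96891846e-05]), 'eef_pos': array([ 197.22616568, -513.38669289,  404.14308345]), 'eef_rot': array([-3.14053960e+00, -9.00272380e-05,  3.66808733e-01]), 'wrist_force': array([0.00359584, 0.54657504, 0.11084403]), 'moment': array([-0.02599037,  0.01432859, -0.00265326]), 'finger_force': 0.0, 'finger_gap': 94.00967705337533}
```

View pics/top0.png

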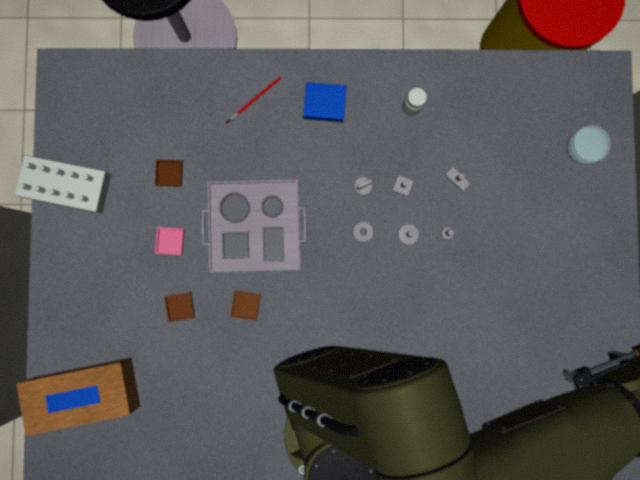

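View pics/scene0.png

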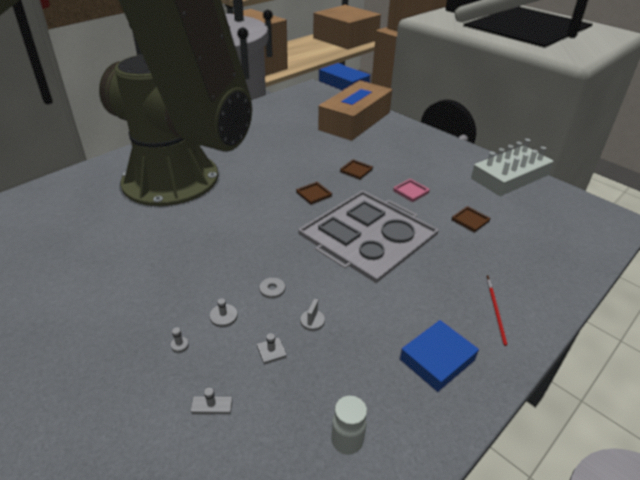

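The top view shows the press at (364,186), square chuck (403,186), oblong (458,178), ring (363,232), large (409,234) and small (448,233). The nests are large (235,207), small (272,207), square (236,245) and oblong (274,244). The brown and pink squares outside the caddy are decoys.

```bash
cat > h.py <<'E'
from cell import manip
import numpy as np, cv2
def rays(cam,px):
    k=manip.calibration(cam);K=k["intrinsics"]
    p=np.asarray(px,float).reshape(-1,2); s=(p-[K[0,2],K[1,2]])/[K[0,0],K[1,1]]; u=s.copy()
    for _ in range(6): u=s/(1+k["k1"]*(u**2).sum(1,keepdims=True))
    T=k["pose"]; return T[:3,3],np.c_[u[:,0],-u[:,1],-np.ones(len(u))]@T[:3,:3].T
def plane(cam,px,z):
    o,r=rays(cam,px); return o+r*((z-o[2])/r[:,2])[:,None]
def cloud(cam,px,d):
    o,r=rays(cam,px); return o+r*d[:,None]
def rect(P):
    (cx,cy),(w,h),a=cv2.minAreaRect(P[:,:2].astype(np.float32)); 
    if w<h: w,h,a=h,w,a+90
    return np.round([cx,cy,w,h,(a+90)%180-90],1)
E
python3 - <<'E'
from h import *
img={}
for c in("top","scene"):
    p,d=manip.camera(c); img[c]=p
    for n in "chuck_large chuck_small chuck_square chuck_oblong press_weight spacer_ring nest_large nest_small nest_square nest_oblong".split():
        for r in manip.cut_out(n,c)[:2]:
            if r["score"]<.3: continue
            v,u=np.nonzero(r["mask"]); px=np.c_[u,v]
            C=cloud(c,px,d[v,u]); z=C[:,2]
            zp=10 if "nest" not in n else 16
            Q=plane(c,px,zp)
            s=C[z>36]; ct=plane(c,px[z>36],44)[:,:2].mean(0).round(1) if len(s) else None
            print(c,n,round(r["score"],2),np.round(r["position"]),len(u),"rect",rect(Q),"z",np.percentile(z,[5,50,95]).round(1),"stem",len(s),ct)
t=img["top"]
cv2.imwrite("pics/crop.png",cv2.resize(t[160:290,195:485],None,fx=2.7,fy=2.7,interpolation=cv2.INTER_CUBIC)[:,:,::-1])
E
```

```text
top chuck_large 0.44 [364. 186.] 241 rect [ 5.986e+02 -6.590e+01  3.960e+01  3.920e+01 -1.000e-01] z [ 4.6  9.6 44.1] stem 53 [598.7 -65.1]
top chuck_small 0.54 [448. 233.] 105 rect [ 483.8 -269.4   27.    24.5  -89.8] z [ 4.9 11.8 44. ] stem 27 [ 482.6 -268.9]
top chuck_square 0.56 [405. 184.] 288 rect [ 599.  -162.8   43.2   41.6  -26.7] z [-1.1  8.4 41.4] stem 32 [ 600.5 -162.3]
top chuck_square 0.51 [272. 243.] 718 rect [454.7 153.5  85.3  48.7   0.5] z [ 2.3  8.1 17.3] stem 3 [448.4 141.6]
top chuck_oblong 0.61 [458. 181.] 270 rect [ 617.4 -298.8   57.1   31.7   44.8] z [ 1.7  8.4 41.3] stem 29 [ 616.1 -297.3]
top chuck_oblong 0.47 [407. 230.] 315 rect [ 479.8 -175.3   47.2   45.7  -63.4] z [ 3.9  8.7 42. ] stem 32 [ 479.9 -173.9]
top press_weight 0.51 [362. 184.] 269 rect [ 5.999e+02 -6.470e+01  4.210e+01  4.170e+01 -1.000e-01] z [ 0.4  9.3 43.9] stem 55 [599.1 -65.7]
top spacer_ring 0.75 [360. 235.] 301 rect [486.3 -64.9  48.5  46.5 -45. ] z [-0.4  7.8 13. ] stem 1 [490.1 -41.1]
top nest_large 0.91 [239. 208.] 701 rect [543.8 246.6  70.7  69.6   7.4] z [ 1.1  6.2 15.8] stem 1 
[... 1337 characters left out ...]
ne nest_large 0.76 [398. 231.] 673 rect [552.2 236.3  80.9  74.  -43.2] z [ 3.1  6.4 15.1] stem 6 [580.8 195.3]
scene nest_small 0.7 [371. 248.] 415 rect [555.6 146.3  60.6  52.9 -43.2] z [ 3.8  7.3 15.3] stem 3 [573.3 113.1]
scene nest_square 0.95 [310. 191.] 501 rect [321.1 205.6  75.9  72.9  -7.6] z [-0.1  3.5 10.6] stem 0 None
scene nest_square 0.88 [367. 215.] 629 rect [462.1 234.5  77.5  74.8 -89. ] z [ 3.1  7.5 14.8] stem 3 [481.4 208.7]
scene nest_oblong 0.89 [342. 230.] 681 rect [4.648e+02 1.443e+02 9.080e+01 5.980e+01 4.000e-01] z [ 4.1  7.5 15.2] stem 3 [499.4 114.9]
scene nest_oblong 0.58 [398. 232.] 650 rect [553.1 237.3  80.9  71.3 -43.2] z [ 3.3  6.4 15.1] stem 6 [580.8 195.3]
```

View pics/crop.png

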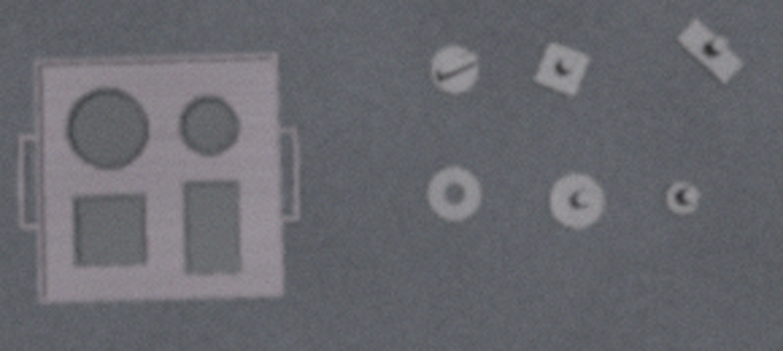

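The crop confirms the identities. The stemmed round pieces at crop (577,200) and (683,197), the square and the oblong are chucks. The barred disc (455,70) is the press and the holed disc (455,194) is the ring. The nests inside the steel caddy are the targets. I'm going for the large chuck at about (480,-175).

```bash
python3 -m creep '{"slide":[[3.5,4.2,-1],[3.5,4.2,-1],[3.5,4.2,-1],[3.5,4.2,-1],[3.5,4.2,-1],[3.5,4.2,-1],[3.5,4.2,-1],[3.8,4.4,-1]],"turn":[0,0,0,0,0,0,0,0],"claw":[0.5,0.5,0.5,0.5,0.5,0.5,0.5,0.5]}' 20
```

```text
clock: 2.2
eef_pos: [481.2, -173.9, 324.6]
eef_rot: [3.141, -0.0, 0.367]
wrist_force: [-0.3, -0.9, 0.9]
finger_gap: 47.6
finger_force: 0.0
```

```bash
python3 -m creep '{"slide":[[0,-0.1,-4],[0,0,-4],[0,0,-2],[0,0,-1.2],[0,0,0],[0,0,0],[0,0,0],[0,0,0]],"turn":[0,0,0,0,0,0,0,0],"claw":[0.5,0.5,0.5,0.5,0,0,0,0]}' 20
```

```text
clock: 3.2
eef_pos: [480.4, -176.5, 213.3]
eef_rot: [3.141, -0.001, 0.367]
wrist_force: [-1.1, -0.4, 3.1]
finger_gap: 13.7
finger_force: 20.0
```

```bash
python3 -m creep '{"slide":[[0,0,2.5],[0,0,4],[0.4,2.4,1],[1,5,0],[1,5,0],[1,5,0],[1,5,0],[1,5,0]],"turn":[0,0,0,0,0,0,0,0],"claw":[0,0,0,0,0,0,0,0]}' 30 && python3 -m creep '{"slide":[[1,5,0],[0,5,0],[0,3,0],[0,2,0],[0,0,0]],"turn":[0,0,0,0,0],"claw":[0,0,0,0,0]}'
```

```text
clock: 4.2
eef_pos: [534.3, 99.3, 287.9]
eef_rot: [3.141, -0.0, 0.367]
wrist_force: [0.7, -0.9, -0.8]
finger_gap: 13.3
finger_force: 30.0
clock: 4.82
eef_pos: [544.1, 248.1, 287.5]
eef_rot: [3.142, 0.0, 0.368]
wrist_force: [-0.6, -0.0, -0.9]
finger_gap: 13.1
finger_force: 30.0
```

```bash
python3 -m creep '{"slide":[[0,0,-3],[0,0,-2],[0,0,-1],[0,0,-0.5],[0,0,-0.1],[0,0,0]],"turn":[0,0,0,0,0,0],"claw":[0,0,0,0,0,0]}'
python3 - <<'E'
from h import *
for c in("top","scene"):
    p,d=manip.camera(c)
    a=p[150:290,180:330] if c=="top" else p[150:300,270:470]
    cv2.imwrite(f"pics/n1{c}.png",cv2.resize(a,(600,560) if c=="top" else (800,600))[:,:,::-1])
E
```

```text
clock: 5.58
eef_pos: [544.4, 247.6, 222.2]
eef_rot: [3.142, -0.001, 0.367]
wrist_force: [-0.0, 0.8, -1.5]
finger_gap: 13.5
finger_force: 30.0
```

View pics/n1scene.png

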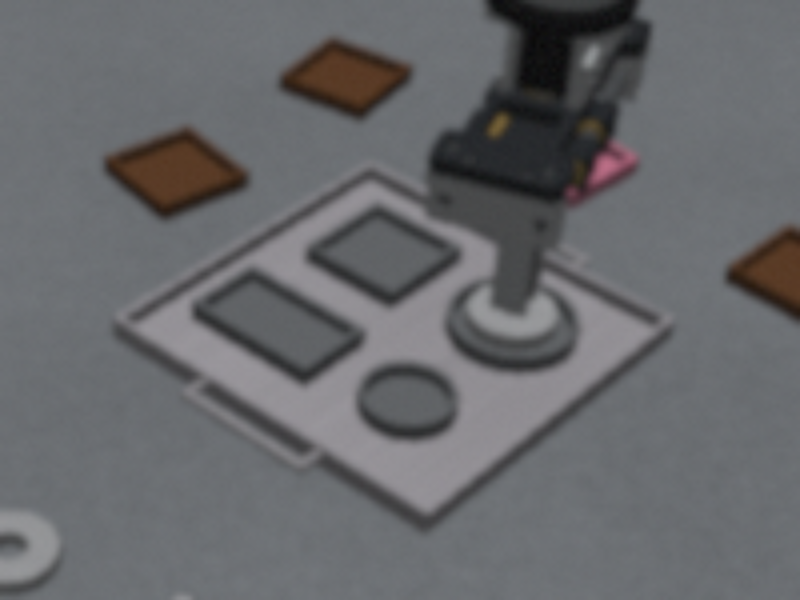

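The large chuck sits centred within its nest, at crop (512,315). I'll lower the last 1–2 mm and release.

```bash
python3 -m creep '{"slide":[[0,0,-0.15],[0,0,0],[0,0,0],[0,0,0],[0,0,0],[0,0,2],[0,0,4],[0,0,3]],"turn":[0,0,0,0,0,0,0,0],"claw":[0,0,0.35,0.35,0.35,0.35,0.35,0.35]}'; python3 -m creep '{"slide":[[-0.5,-5,0],[-0.5,-5,0],[-0.5,-5,0],[-0.5,-5,0],[-0.5,-5,0],[-0.5,-5,0],[-0.5,-5,0],[-0.5,-5,0]],"turn":[0,0,0,0,0,0,0,0],"claw":[0.5,0.5,0.5,0.5,0.5,0.5,0.5,0.5]}'
```

```text
clock: 6.68
eef_pos: [544.2, 247.6, 313.3]
eef_rot: [3.142, -0.002, 0.367]
wrist_force: [1.4, -0.4, -0.1]
finger_gap: 32.7
finger_force: 0.0
clock: 7.68
eef_pos: [503.8, -154.0, 311.8]
eef_rot: [3.14, -0.001, 0.367]
wrist_force: [-0.2, 0.6, 0.7]
finger_gap: 47.4
finger_force: 0.0
```

```bash
python3 -m creep '{"slide":[[-1,-5,0],[-1,-4.5,0],[0,-1.9,-1.5],[0,0,0]],"turn":[0,0,0,0],"claw":[0.5,0.5,0.5,0.5]}'; python3 -m creep '{"slide":[[0,0,-4],[0,0,-3],[0,0,-1.4],[0,0,0],[0,0,0],[0,0,0],[0,0,0],[0,0,0]],"turn":[0,0,0,0,0,0,0,0],"claw":[0.5,0.5,0.5,0.5,0,0,0,0]}' 20
```

```text
clock: 8.18
eef_pos: [484.1, -266.6, 294.3]
eef_rot: [-3.14, 0.001, 0.366]
wrist_force: [0.6, 0.6, 0.2]
finger_gap: 47.1
finger_force: 0.0
clock: 9.18
eef_pos: [484.3, -266.5, 211.6]
eef_rot: [3.141, -0.0, 0.367]
wrist_force: [-0.4, 1.5, 3.2]
finger_gap: 13.5
finger_force: 20.0
```

```bash
python3 -m creep '{"slide":[[0,0,2.5],[0,0,4],[0.3,2.2,1],[1,5,0],[1,5,0],[1,5,0],[1,5,0],[1,5,0]],"turn":[0,0,0,0,0,0,0,0],"claw":[0,0,0,0,0,0,0,0]}' 30 && python3 -m creep '{"slide":[[1,5,0],[0,5,0],[0,3,0],[0,2,0],[0,0,0],[0,0,-2],[0,0,-1.5],[0,0,0]],"turn":[0,0,0,0,0,0,0,0],"claw":[0,0,0,0,0,0,0,0]}'
```

```text
clock: 10.18
eef_pos: [536.8, 8.2, 285.2]
eef_rot: [-3.141, 0.001, 0.367]
wrist_force: [0.5, -0.1, -1.9]
finger_gap: 13.4
finger_force: 30.0
clock: 11.18
eef_pos: [547.1, 154.8, 250.0]
eef_rot: [-3.141, 0.002, 0.366]
wrist_force: [1.1, 0.1, -0.0]
finger_gap: 13.0
finger_force: 30.0
```

Target z is about 219.5. Lower, release, lift, then head for the square chuck at (599.5,-162.5).

```bash
python3 -m creep '{"slide":[[0,0,-1.5],[0,0,-1],[0,0,-0.5],[0,0,0],[0,0,0],[0,0,0],[0,0,2],[0,0,5]],"turn":[0,0,0,0,0,0,0,0],"claw":[0,0,0,0,0.35,0.35,0.35,0.35]}'; python3 -m creep '{"slide":[[0,0,3],[0.8,-5,0],[0.8,-5,0],[0.8,-5,0],[0.8,-5,0],[0.8,-5,0],[0.8,-5,0],[0.4,-1.7,0]],"turn":[0,0,0,0,0,0,0,0],"claw":[0.5,0.5,0.5,0.5,0.5,0.5,0.5,0.5]}'
python3 - <<'E'
from h import *
p,d=manip.camera("top")
cv2.imwrite("pics/t2.png",cv2.resize(p[160:290,195:485],None,fx=2.7,fy=2.7,interpolation=cv2.INTER_CUBIC)[:,:,::-1])
p,d=manip.camera("scene")
cv2.imwrite("pics/s2.png",cv2.resize(p[180:420,150:470],None,fx=2.5,fy=2.5,interpolation=cv2.INTER_CUBIC)[:,:,::-1])
E
```

```text
clock: 12.18
eef_pos: [546.9, 155.5, 290.4]
eef_rot: [-3.141, 0.004, 0.367]
wrist_force: [0.4, -0.9, 0.8]
finger_gap: 32.6
finger_force: 0.0
clock: 13.18
eef_pos: [599.2, -163.9, 321.2]
eef_rot: [3.141, -0.0, 0.364]
wrist_force: [-0.0, 1.0, -0.1]
finger_gap: 46.8
finger_force: 0.0
```

View pics/s2.png

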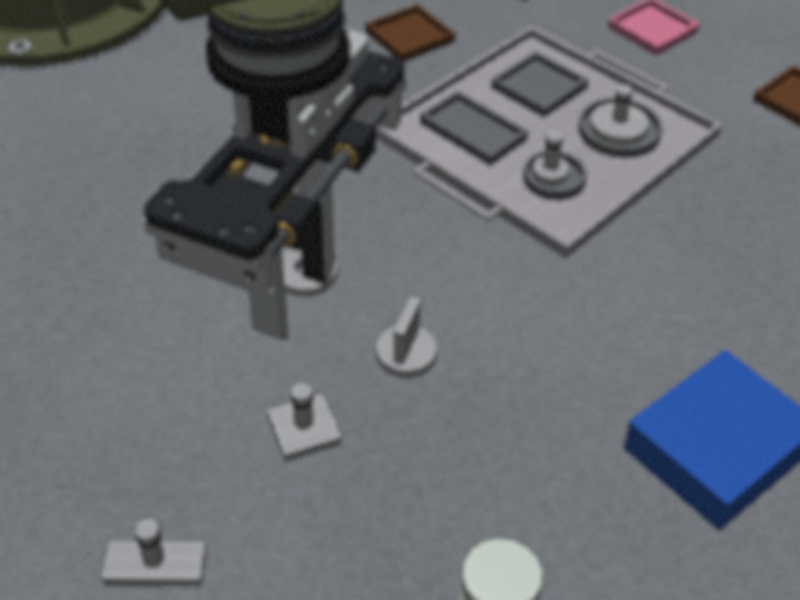

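View pics/t2.png

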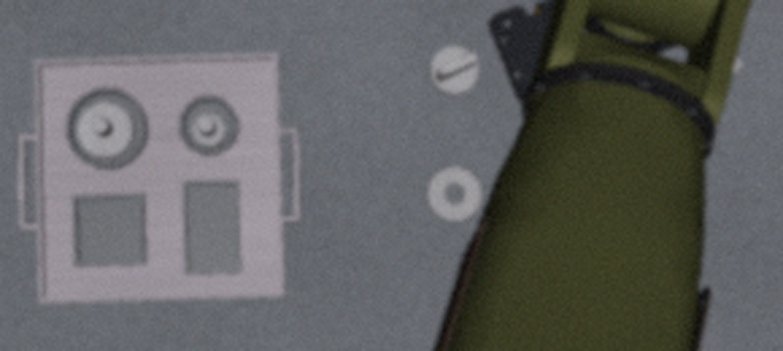

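Both placed chucks lie flat and centred in their nests (top crop (107,128) and (208,126)). Next is the square chuck: yaw about -22°, so it needs a turn of about +0.41 rad.

```bash
python3 -m creep '{"slide":[[0,0.1,-5],[0,0,-4],[0,0,-1.8],[0,0,0],[0,0,0],[0,0,0],[0,0,0],[0,0,0]],"turn":[0,0,0,0,0,0,0,0],"claw":[0.5,0.5,0.5,0.5,0,0,0,0]}' 20; python3 -m creep '{"slide":[[0,0,2.5],[0,0,4],[-0.6,2,1],[-2,5,0],[-2,5,0],[-2,5,0],[-2,5,0],[-2,5,0]],"turn":[0,0,0,0.1,0.1,0.1,0.1,0.01],"claw":[0,0,0,0,0,0,0,0]}' 30 && python3 -m creep '{"slide":[[-2,5,0],[-1,5,0],[-1,2.5,0],[0,1.3,0],[0,0,0]],"turn":[0,0,0,0,0],"claw":[0,0,0,0,0]}'
```

```text
clock: 14.28
eef_pos: [599.3, -160.5, 213.7]
eef_rot: [3.141, -0.001, 0.367]
wrist_force: [-0.9, -0.5, 3.2]
finger_gap: 13.2
finger_force: 20.0
clock: 15.28
eef_pos: [491.5, 111.7, 287.3]
eef_rot: [-3.141, 0.001, 0.779]
wrist_force: [-0.0, -0.6, -1.0]
finger_gap: 13.5
finger_force: 30.0
clock: 15.9
eef_pos: [453.1, 247.9, 287.7]
eef_rot: [-3.141, 0.001, 0.778]
wrist_force: [-0.1, -0.6, 0.1]
finger_gap: 13.4
finger_force: 30.0
```

```bash
python3 -m creep '{"slide":[[0,-0.3,-3],[0,0,-1],[0,0,0]],"turn":[0,0,0],"claw":[0,0,0]}'
python3 - <<'E'
from h import *
p,d=manip.camera("scene")
cv2.imwrite("pics/s3.png",cv2.resize(p[150:300,270:470],(800,600),interpolation=cv2.INTER_CUBIC)[:,:,::-1])
E
```

```text
clock: 16.27
eef_pos: [453.5, 244.0, 247.8]
eef_rot: [-3.141, 0.001, 0.776]
wrist_force: [0.5, 0.6, -0.8]
finger_gap: 13.5
finger_force: 30.0
```

View pics/s3.png

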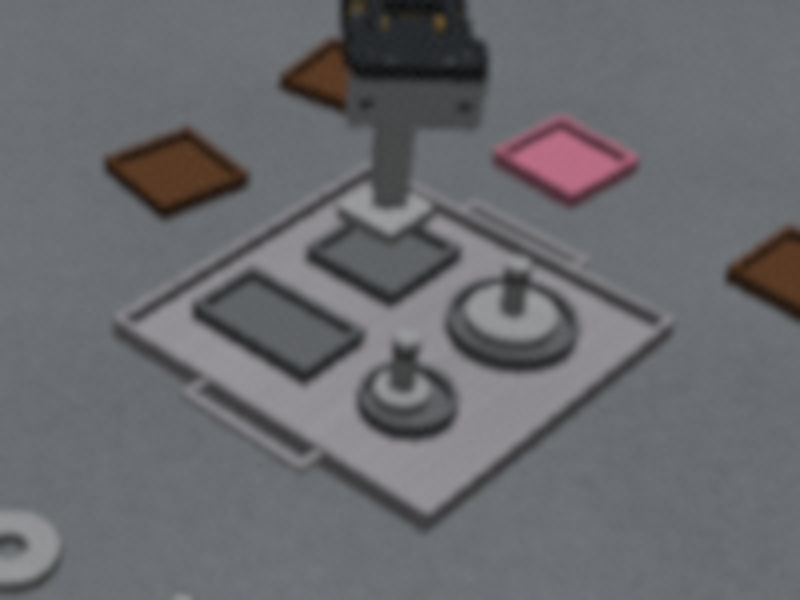

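The square chuck at crop (388,212) is parallel to and above its nest. Lower, release, lift, then head to the oblong chuck.

```bash
python3 -m creep '{"slide":[[0,0.1,-1.5],[0,0,-0.8],[0,0,-0.4],[0,0,0],[0,0,0],[0,0,0],[0,0,2],[0,0,5]],"turn":[0,0,0,0,0,0,0,0],"claw":[0,0,0,0,0.35,0.35,0.35,0.35]}'; python3 -m creep '{"slide":[[0,0,2],[1.5,-5,0],[1.5,-5,0],[1.5,-5,0],[1.5,-5,0],[1.5,-5,0],[1.5,-5,0],[1.5,-5,0]],"turn":[0,0,0,0,0,0,0,0],"claw":[0.5,0.5,0.5,0.5,0.5,0.5,0.5,0.5]}'; python3 -m creep '{"slide":[[1.5,-5,0],[1.5,-5,0],[1.4,-5,0],[1.4,-3,0],[0,-1.2,0],[0,0,0]],"turn":[0,0,0,0,0,0],"claw":[0.5,0.5,0.5,0.5,0.5,0.5]}'
```

```text
clock: 17.32
eef_pos: [453.0, 245.4, 290.3]
eef_rot: [-3.14, 0.004, 0.777]
wrist_force: [0.7, -0.2, 0.3]
finger_gap: 32.9
finger_force: 0.0
clock: 18.32
eef_pos: [558.5, -106.2, 311.1]
eef_rot: [3.141, -0.0, 0.777]
wrist_force: [-0.8, 1.4, -0.3]
finger_gap: 46.8
finger_force: 0.0
clock: 19.08
eef_pos: [615.9, -296.3, 310.8]
eef_rot: [-3.141, 0.0, 0.776]
wrist_force: [0.2, 0.5, 0.2]
finger_gap: 47.0
finger_force: 0.0
```

```bash
python3 -m creep '{"slide":[[0.1,-0.1,-5],[0,0,-3.5],[0,0,-1.3],[0,0,0],[0,0,0],[0,0,0],[0,0,0],[0,0,0]],"turn":[0,0,0,0,0,0,0,0],"claw":[0.5,0.5,0.5,0.5,0,0,0,0]}' 20; python3 -m creep '{"slide":[[0,0,2.5],[0,0,4],[-0.6,2,1],[-2,5,0],[-2,5,0],[-2,5,0],[-2,5,0],[-2,5,0]],"turn":[0,0,0,-0.1,-0.1,-0.1,-0.1,-0.1],"claw":[0,0,0,0,0,0,0,0]}' 30 && python3 -m creep '{"slide":[[-2,5,0],[-2,5,0],[-1.5,5,0],[0,2,0],[0,1,0],[0,0,-2],[0,0,-2],[0,0,0]],"turn":[-0.1,-0.1,-0.04,0,0,0,0,0],"claw":[0,0,0,0,0,0,0,0]}'
python3 - <<'E'
from h import *
p,d=manip.camera("scene")
cv2.imwrite("pics/s4.png",cv2.resize(p[150:300,270:470],(800,600),interpolation=cv2.INTER_CUBIC)[:,:,::-1])
E
```

```text
clock: 20.08
eef_pos: [617.3, -297.4, 213.6]
eef_rot: [3.141, -0.0, 0.777]
wrist_force: [-0.6, -0.1, 2.0]
finger_gap: 13.7
finger_force: 20.0
clock: 21.08
eef_pos: [510.3, -26.0, 288.3]
eef_rot: [3.142, -0.0, 0.273]
wrist_force: [0.0, 0.4, -0.5]
finger_gap: 13.1
finger_force: 30.0
clock: 22.08
eef_pos: [456.2, 152.0, 247.2]
eef_rot: [3.141, 0.002, 0.036]
wrist_force: [0.8, -0.1, 0.1]
finger_gap: 13.3
finger_force: 30.0
```

View pics/s4.png

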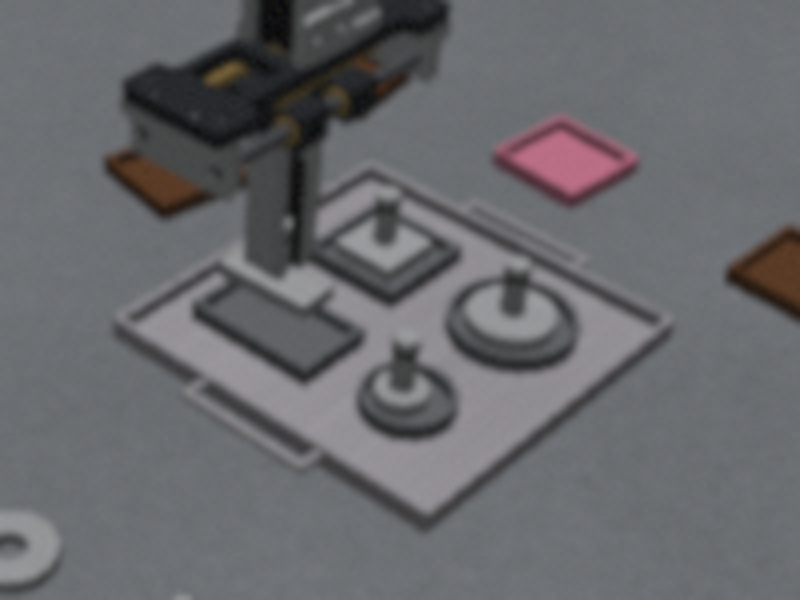

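The square lies flat in its nest (385,240), and the oblong at (280,280) is parallel to and over its own. Lower, release, lift clear and check.

```bash
python3 -m creep '{"slide":[[-0.1,0.1,-1.5],[0,0,-0.8],[0,0,-0.35],[0,0,0],[0,0,0],[0,0,0],[0,0,2],[0,0,5]],"turn":[0,0,0,0,0,0,0,0],"claw":[0,0,0,0,0.35,0.35,0.35,0.35]}'; python3 -m creep '{"slide":[[0,0,5],[0,-5,2],[0,-5,0],[0,-5,0],[0,-5,0],[0,-5,0],[0,-5,0],[0,0,0]],"turn":[0,0,0,0,0,0,0,0],"claw":[0.35,0.35,0.35,0.35,0.35,0.35,0.35,0.35]}'
python3 - <<'E'
from h import *
p,d=manip.camera("top")
a=cv2.resize(p[160:290,195:485],(700,314),interpolation=cv2.INTER_CUBIC)
p,d=manip.camera("scene")
b=cv2.resize(p[180:300,270:470],(700,280),interpolation=cv2.INTER_CUBIC)
cv2.imwrite("pics/end.png",np.vstack([a,b])[:,:,::-1])
E
```

```text
clock: 23.12
eef_pos: [454.9, 153.5, 291.0]
eef_rot: [3.141, 0.004, 0.037]
wrist_force: [1.7, 0.5, 0.9]
finger_gap: 32.6
finger_force: 0.0
clock: 24.12
eef_pos: [454.9, -148.8, 361.6]
eef_rot: [3.141, 0.0, 0.033]
wrist_force: [-0.3, 0.6, -0.2]
finger_gap: 32.9
finger_force: 0.0
```

View pics/end.png

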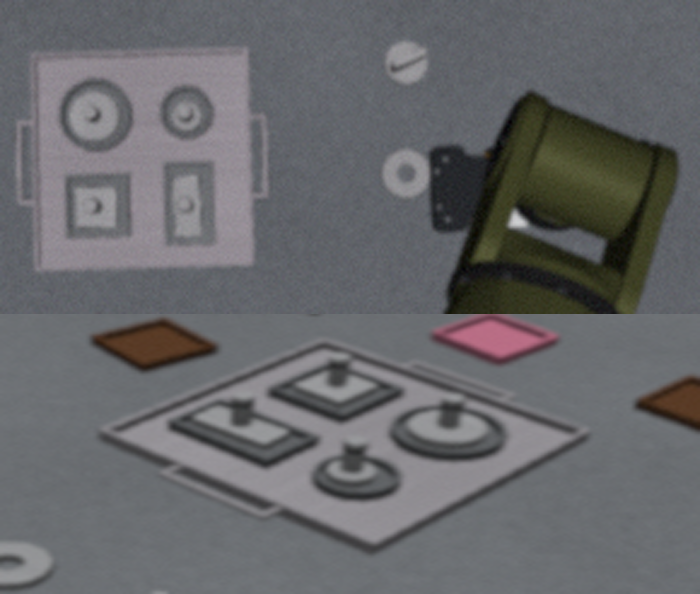

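All four chucks lie flat in their nests, stems up; top-view picture positions are (92,113), (186,113), (94,206) and (186,204). The press and the ring have not moved.

```bash
python3 -c "
from cell import manip
print(manip.sign_off())"
```

```text
the job is handed in; nothing more can be done
None
```

All four chucks lie flat, stems up, in their matching nests, the press and spacer ring were left where they were, and the job was handed in at about 24 s.

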